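# Bring a cork block's ring mark under the punch

### The job

Draw the long cork block out of the little cabinet, lay it flat on the punch stand's table from the side where no tin stands, lengthwise along the table with its ring mark towards the punch but still 5 to 10 cm short of it, and let go. Then take it by its unmarked half and slide it along the table until the punch tip is over the inside of the ring, and leave it lying there, square along the table. Do not bump the punch tip or its ram, and leave everything else where it stands.

Things in the scene. Friction and masses are not known exactly. Their poses are not given: they have to be found in the camera images.
- block_center (a point): Centre (half-way up) of the long cork block: a wooden block with a cork sole, 160 mm long (its x axis), 52 mm wide (y), 34 mm thick (z up), 0.12 to 0.24 kg, loose. A dark ring is drawn on its top near its -x end; +x is the unmarked end. At the start it lies on the cabinet's 4 mm floor with its unmarked end inside the cabinet and 80 to 100 mm of its marked end sticking out in front.
- mark (a point): Centre of the ring drawn on the block's top face (ring 12 mm inside, 17 mm outside diameter), 35 mm from the marked end on the centre line, i.e. 45 mm from the block's centre towards its -x end.
- punch: Grey bench punch stand, fixed. Origin on the bench straight below the punch tip; x axis away from its column, y along its table, z up. Table: 280 mm long (y, +-140 mm), from x = -130 to +55 mm, top 18 mm above the bench. Column 36 mm square at x = -110 mm, 155 mm high; a 36 mm wide arm runs from it along x to 22 mm past the tip, its underside 115 mm and top 155 mm above the bench; a short lever on the column reaches 196 mm high.
- nib: The punch's fixed tip and ram, which never moves: origin at the very tip, 60 mm above the bench, 42 mm above the table, so 8 mm above the block's top when the block lies on the table. The cone widens to 12 mm across in 20 mm; above 22 mm it is a 24 mm thick ram up to the arm.
- cabinet: Small pale plastic cabinet, fixed, with its sliding door pushed aside so that one bay is open. Origin on the bench at the front edge of its 4 mm thick floor, in the middle of the open bay; x axis points into the cabinet. The open mouth is at x = 65 mm, 76 mm wide (y +-38 mm), the roof's underside 85 mm and top 91 mm above the bench, back wall at x = 160 mm; the shut bay lies beside it from y = -38 to -105 mm. In front of the mouth the floor is an open ledge.
- tin: Aluminium tin, 54 mm diameter, 105 mm high, origin at the centre of its underside, standing on one end of the punch's table (either end), about 105 mm from the tip along the table. Leave it alone. A flat sheet of paper lies at the other end and may be covered.
- wax: Orange wax block 105 x 42 x 28 mm on the bench at the back between the cabinet and the punch; origin at the centre of its underside. Leave alone.
- scraper: Clear scraper plate 60 x 115 x 5 mm lying on the cabinet's roof; origin at the centre of its underside. Leave alone.
- bottle: White bottle, 58 mm diameter, 120 mm high, on the bench at the left; origin at the centre of its underside. Leave alone.
- brush: Stainless brush 120 x 55 x 38 mm lying near the robot at one side; origin at the centre of its underside. Leave alone.
- cork: Short cork block 90 x 50 x 35 mm lying near the robot at the other side; origin at the centre of its underside. Leave alone.

How it is judged (in metres and radians):
On the way, in this order (a step that is already met when the one before it is completed fails the run):
1. the block lies flat and let go on the punch's table, lengthwise within about 20 degrees, its mark 40 to 120 mm short of the punch tip (z of block_center in the frame of punch between 0.03 and 0.04 m and x of block_center in the frame of punch between -0.07 and 0.05 m and angle between block_center's own z axis and vertical below 0.08 rad and contact force between the fingers and block below 0.1 N and linear speed of block below 0.01 m/s and horizontal distance between mark and nib between 0.04 and 0.12 m and angle between the x axis of block_center and the y axis of punch, either way round below 0.35 rad), for 0.2 s.
2. held or pushed at its unmarked half, the block slides along the table with its mark within 30 mm of the tip (horizontal distance between mark and nib below 0.03 m and contact force between the fingers and block above 0.3 N and x of the grasp point in the frame of block_center above 0 m and z of block_center in the frame of punch below 0.042 m), for 0.04 s.
At the end, for the whole second after the job is handed in: The block lies flat, still and let go on the punch's table, along the table within about 10 degrees, with the ring's centre within 6 mm (horizontally) of the point under the punch tip (z of block_center in the frame of punch between 0.03 and 0.04 m and x of block_center in the frame of punch between -0.07 and 0.05 m and angle between block_center's own z axis and vertical below 0.08 rad and contact force between the fingers and block below 0.1 N and linear speed of block below 0.01 m/s and horizontal distance between mark and nib below 0.006 m and angle between the x axis of block_center and the y axis of punch, either way round below 0.17 rad); the robot touches nothing.
It fails at once if the punch's tip or ram is struck (over 3 N) (contact force between nib and anything else above 3 N).
It fails at once if another object (tin, wax, scraper, bottle, brush, short cork block) is shifted more than 20 mm (distance of any of tin, wax, scraper, bottle, brush, cork from where it was at the start of the episode above 0.02 m).
It also fails if it takes over 67 s, if anything falls off the work surface, if the arm or the gripper's body presses on something with over 40 N, if the wrist force passes 120 N, or if a joint passes its speed limit or range.

### The arm

A 6-joint arm with a two-finger parallel gripper is mounted at the origin on the work surface. World frame = base frame: x ahead of the robot, y to its left, z up, the work surface at z = 0. Lengths are in mm, angles in rad, forces in N, time in s.
With the tool pointing down it reaches from about 300 to 850 mm from the base axis. Payload 4.2 kg.
Tool frame: the origin (TCP) lies at the very end of the fingers, on their centre line; the grasp point (between the pads) lies behind it (robot.grip_depth is the z of the grasp point in the tool frame, in mm); z points along the fingers, x is the direction in which the jaws open and shut, and the axes are right-handed (so a half turn about z gives the same grasp; the last joint's range is limited). The gripper opens to 91 mm and grips with 3 to 60 N. Pads are 32 mm wide; open, the fingers measure 118 mm over their backs; the gripper's body (76 mm by 178 mm) begins 60 mm behind the grasp point.
Start: joints at [1.277, 0.32, 1.565, -0, 1.257, -0.02], TCP at [155.477, 553.597, 213.976] pointing down, gripper open.
Joint ranges: [-3.11, 3.11], [-0.84, 2.01], [0.21, 2.61], [-1.34, 4.49], [0.05, 2.63], [-2.56, 2.56]. Speed limits (rad/s): [2.57, 2.57, 3.14, 3.14, 3.14, 3.14].

### API

Orientations are given as a 3x3 rotation matrix whose columns are the frame's x, y, z axes.
In Python, from plant import robot gives the robot as it stands.
- The arm moves only by the tool play_rows, never from a script. Its argument "series" is a list of rows, each a list of 7 numbers: the shift along the tool's x, y, z in m, then the turn, a rotation vector about the tool's x, y, z in rad, then the finger opening in m, from 0 to 0.0912. In form: [[dx, dy, dz, wx, wy, wz, hand], ...]. A call has 1 to 12 rows; each row shifts and turns the commanded pose from where the row before left it, along the tool's axes as they then stand; what a row does not reach is not made up. A row lasts 1/10 s, in which the tool goes at most 50 mm and 8.59 degrees, less where a joint would pass 70% of its speed; a pose out of reach is approached as far as the arm can. A call with a gripper value outside its range is refused whole. The fingers move at their own pace and stop on an object; "grip_force" is the grip in N (left out, the last holds). Time passes only in rows, so rows that do not move let the fingers close. It gives the time, the measured TCP pose, the force and the opening at its end, in the units of the state.
- robot.state(): the state, without advancing time (a new reading comes with each control period).
- robot.capture(name): name is "side" or "top" or "wrist"; returns the picture (400x640x3 uint8, blue, green, red); there is no depth.
- robot.camera_model(name): a dict with "K" (3x3 intrinsics, pixels), "R" (3x3) and "t" (3): a world point X has camera coordinates R X + t; the wrist camera has in their place "tool_from_camera" (4x4, takes a point from camera to tool coordinates, whose origin is the TCP and whose axes are the tool frame's). Camera axes: x right, y down, z forward; pixel columns grow to the right and rows downward; lengths in mm; the calibration is good to about 2 mm. A picture is of the moment at which its call begins: read the wrist's pose just before it. camera_model takes no time and is no camera call.
- robot.job_done(): hands the job in, once; it reports no verdict.
The state is a dict: "clock": time; "joint_pos": joint angles; "joint_velocities": joint speeds; "joint_efforts": joint torques, N m; "ee_pos": TCP position; "tcp_rot": TCP orientation; "wrist_force": force on the tool from outside, world axes, zero at the start; "ft_torque": the same for the moment, N m; "width": opening from 0.0 (shut) to 1.0 (fully open).
Only numpy, scipy, OpenCV 4.12 (cv2) and the standard library are available. Lean on these libraries where they do the work, as an engineer would, in place of code of your own. Each camera call takes 0.05 s, during which the arm holds its last target.

## Working session

There is one attempt and no reset: what is moved stays moved. The work goes in short steps, Python scripts to look and compute and a tool call to move; the robot and the scene stay as the last step left them, time stands still between calls to the robot, and variables do not carry over. Pictures are saved under pics/ and viewed, and the job is handed in when it is done.

Besides the shell and the picture viewer there is one more tool, called as name(argument=value, ...), one argument or row to a line, values as JSON. play_rows: Moves the arm, as the interface text tells. Its arguments: {"type":"object","properties":{"series":{"type":"array"},"grip_force":{"type":"number"}},"required":["series"]}

```bash
ls; mkdir -p pics; python3 - <<'E'
from plant import robot
import cv2,numpy as np
s=robot.state();print(s);print(robot.grip_depth)
for n in("side","top","wrist"):
    im=robot.capture(n);cv2.imwrite(f"pics/{n}0.png",im);print(n,robot.camera_model(n))
E
```

```text
pics
{'clock': 0.0, 'joint_pos': array([ 1.27697903e+00,  3.20317494e-01,  1.56567162e+00,  6.47732019e-06,
        1.25737855e+00, -2.00025412e-02]), 'joint_velocities': array([ 5.61345597e-04, -5.59664558e-04, -9.07736219e-05, -1.54590120e-03,
       -8.67621603e-04,  3.43659997e-04]), 'joint_efforts': array([-3.01887496e-05, -4.12465811e+01, -2.31966323e+01,  7.25727179e-02,
        4.59800370e-02, -1.54517111e-04]), 'ee_pos': array([155.33829071, 553.10408743, 213.10844954]), 'tcp_rot': array([[ 2.70407505e-01,  9.62745818e-01, -5.19956322e-04],
       [ 9.62744323e-01, -2.70408002e-01, -1.69716281e-03],
       [-1.77453675e-03, -4.16594367e-05, -9.99998425e-01]]), 'wrist_force': array([ 0.1765697 , -0.09644186,  1.57684957]), 'ft_torque': array([-0.01676836, -0.02797159,  0.00857955]), 'width': 1.0010585751863932}
-18.8
side {'K': array([[468.06067614,   0.        , 318.61486527],
       [  0.        , 468.06067614, 194.29974333],
       [  0.        ,   0.        ,   1.        ]]), 'R': array([[ 0.8769337 , -0.48051539, -0.0096047 ],
       [-0.35684   , -0.63758073, -0.6827562
[... 352 characters left out ...]
9.91566786e-01,  5.40108336e-04, -1.29595594e-01],
       [ 1.29576025e-01,  2.20017664e-02, -9.91325363e-01]]), 't': array([  78.21037606,  521.07363244, 1113.85148067])}
wrist {'K': array([[278.31780214,   0.        , 316.52885473],
       [  0.        , 278.31780214, 196.85605929],
       [  0.        ,   0.        ,   1.        ]]), 'tool_from_camera': array([[ 9.99999890e-01,  2.93658732e-04,  3.64960512e-04,
        -6.12877097e-02],
       [-3.73354467e-04,  9.70187250e-01,  2.42356269e-01,
        -6.86088903e+01],
       [-2.82910001e-04, -2.42356379e-01,  9.70187253e-01,
        -1.71647937e+02],
       [ 0.00000000e+00,  0.00000000e+00,  0.00000000e+00,
         1.00000000e+00]])}
```

View pics/top0.png

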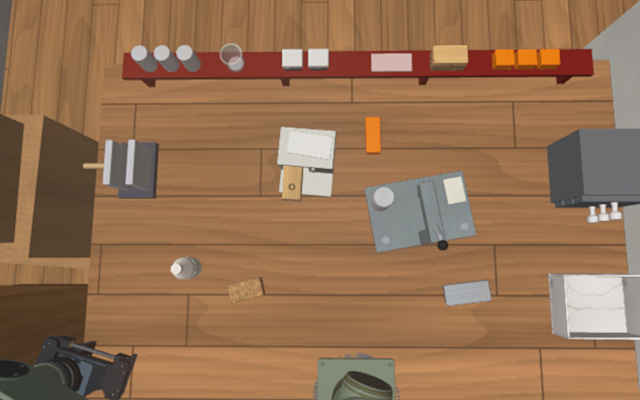

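View pics/side0.png

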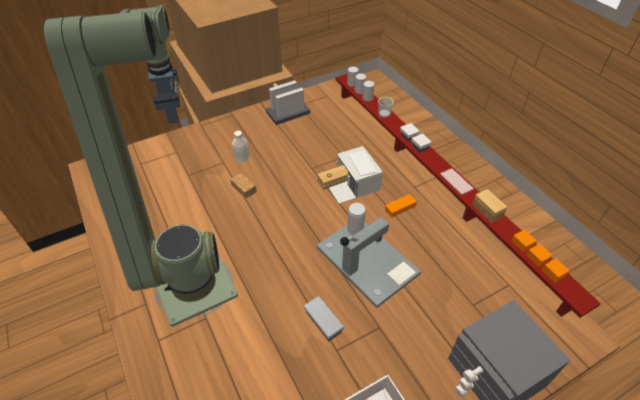

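View pics/wrist0.png

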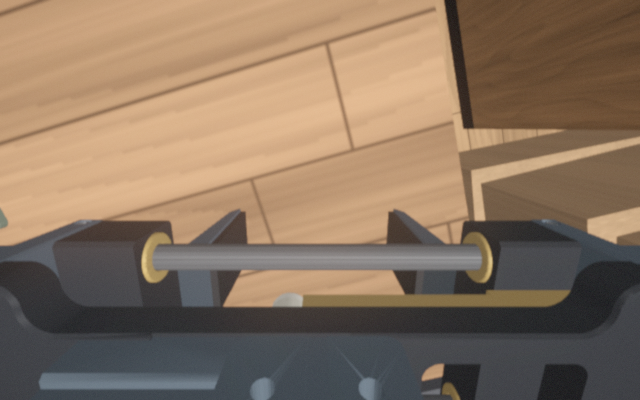

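The top view shows the block at (291,183) with its ring near (292,187), marked end towards the robot. The cabinet is at (307,160) and the punch is around (420,210), with its column and knob at (443,245). The tin is on the left end (383,197) and the paper on the right (455,190), so the free side is world −y. I'll zoom in next.

```bash
python3 - <<'E'
import cv2
a=cv2.imread("pics/top0.png")
cv2.imwrite("pics/t_punch.png",cv2.resize(a[155:265,350:490],None,fx=5,fy=5,interpolation=cv2.INTER_CUBIC))
cv2.imwrite("pics/t_cab.png",cv2.resize(a[110:210,260:390],None,fx=5,fy=5,interpolation=cv2.INTER_CUBIC))
E
```

```text
(no output)
```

View pics/t_punch.png

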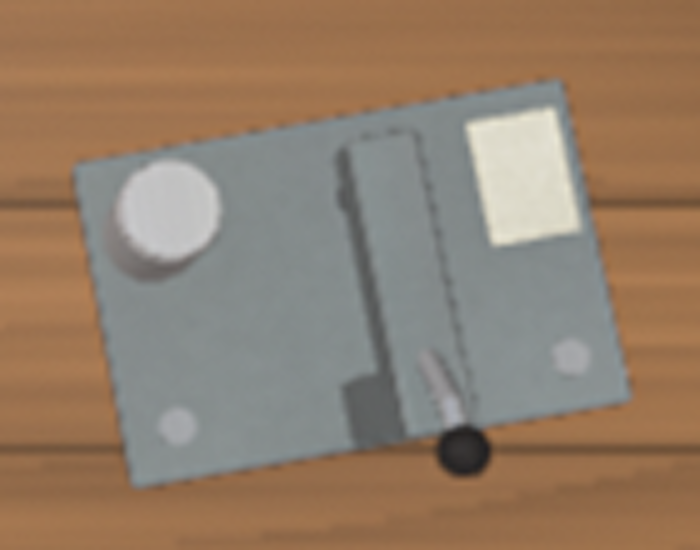

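View pics/t_cab.png

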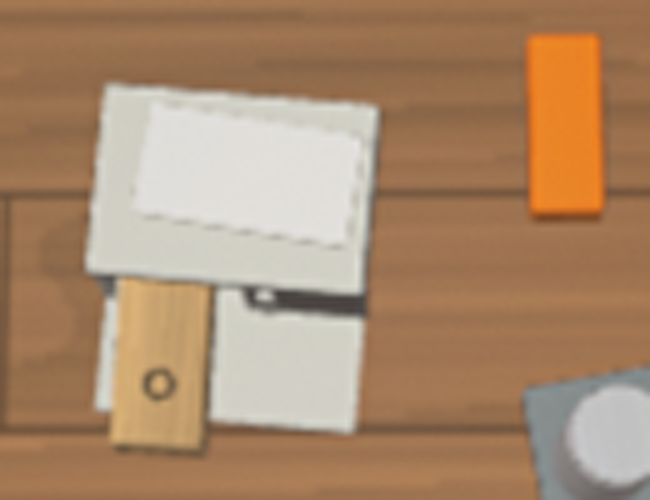

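```bash
cat > h.py <<'E'
from plant import robot
import numpy as np,cv2
def ray(name,uv,st=None):
    m=robot.camera_model(name);d=np.linalg.inv(m["K"])@np.array([uv[0],uv[1],1.])
    if name=="wrist":
        T=m["tool_from_camera"];R=st["tcp_rot"];return R@T[:3,3]+st["ee_pos"],R@(T[:3,:3]@d)
    R=m["R"];return -R.T@m["t"],R.T@d
def onz(name,uv,z,st=None):
    o,d=ray(name,uv,st);return o+d*(z-o[2])/d[2]
def proj(name,X,st=None):
    m=robot.camera_model(name);X=np.asarray(X,float)
    if name=="wrist":
        T=m["tool_from_camera"];p=st["tcp_rot"].T@(X-st["ee_pos"]);p=T[:3,:3].T@(p-T[:3,3])
    else:p=m["R"]@X+m["t"]
    q=m["K"]@p;return q[:2]/q[2]
E
python3 - <<'E'
from h import *
np.set_printoptions(precision=1,suppress=True)
c=lambda x,y,ox,oy:((x+.5)/5-.5+ox,(y+.5)/5-.5+oy)
P=[onz("top",c(x,y,350,155),18)[:2] for x,y in[(75,163),(562,80),(630,397),(135,487)]]
print(np.array(P))
for i in range(4):
    d=P[(i+1)%4]-P[i];print(np.linalg.norm(d),np.degrees(np.arctan2(d[1],d[0])))
B=[onz("top",c(x,y,260,110),38)[:2] for x,y in[(118,278),(110,448),(205,452),(210,285),(158,383)]]
print(np.array(B))
print("w",np.linalg.norm(B[2]-B[1]))
C=[onz("top",c(x,y,260,110),91)[:2] for x,y in[(105,85),(378,105),(362,292),(87,272)]]
print(np.array(C))
A=[onz("top",c(x,y,350,155),155)[:2] for x,y in[(345,140),(415,130)]];print("arm",A)
print("tin",onz("top",c(169,211,350,155),105))
E
```

```text
[[ 568.2  -26.6]
 [ 615.  -299.9]
 [ 437.4 -330. ]
 [ 387.7  -57.9]]
277.27030509163205 -80.27583326335228
180.2089011039922 -170.3752589951108
276.6917757770518 100.3493142449661
183.22773872366167 9.812436871425707
[[627.3 200.8]
 [531.6 203.7]
 [529.3 151.1]
 [623.2 149.3]
 [567.9 177.6]]
w 52.584017390649855
[[721.5 202.6]
 [709.7  55.7]
 [607.5  64.2]
 [618.7 210.5]]
arm [array([ 556.3, -150.4]), array([ 561.2, -184.9])]
tin [528.2 -68.9 105. ]
```

```bash
cat >> h.py <<'E'
def plan(pos,ang):
    """rotate first about tool z, then translate in rotated frame; ang deg = world heading of tool x (level tool)"""
    s=robot.state();R=s["tcp_rot"];a=np.radians(ang)
    Rt=np.array([[np.cos(a),np.sin(a),0],[np.sin(a),-np.cos(a),0],[0,0,-1.]])
    w=cv2.Rodrigues(R.T@Rt)[0].ravel();d=Rt.T@(np.asarray(pos,float)-s["ee_pos"])
    np.set_printoptions(precision=4,suppress=True)
    print("rot",w,"then shift m",d/1000,"len",np.linalg.norm(d))
E
python3 - <<'E'
from h import *
plan([555,178,200],88.3)
E
```

```text
rot [-0.0002  0.0013 -0.2442] then shift m [-0.3632  0.4106  0.0133] len 548.339450169128
```

play_rows(
  series=[
    [0,0,0,0,0,-0.122,0.0912],
    [0,0,0,0,0,-0.122,0.0912],
    [-0.03,0.034,0,0,0,0,0.0912],
    [-0.03,0.034,0,0,0,0,0.0912],
    [-0.03,0.034,0,0,0,0,0.0912],
    [-0.03,0.034,0,0,0,0,0.0912],
    [-0.03,0.034,0,0,0,0,0.0912],
    [-0.03,0.034,0,0,0,0,0.0912],
    [-0.03,0.034,0,0,0,0,0.0912],
    [-0.03,0.034,0,0,0,0,0.0912],
    [-0.03,0.034,0,0,0,0,0.0912],
    [-0.03,0.034,0,0,0,0,0.0912],
  ],
  grip_force=30,
)

```text
clock: 1.35
ee_pos: [487.4, 242.0, 213.8]
tcp_rot: [[0.03, 1.0, -0.0], [1.0, -0.03, 0.0], [0.0, -0.0, -1.0]]
wrist_force: [0.4, 0.7, -0.5]
width: 1.001
```

play_rows(
  series=[
    [-0.03,0.034,0.006,0,0,0,0.0912],
    [-0.033,0.036,0.006,0,0,0,0.0912],
    [0,0,0,0,0,0,0.0912],
    [0,0,0,0,0,0,0.0912],
  ],
)

```text
clock: 1.75
ee_pos: [554.5, 177.8, 201.2]
tcp_rot: [[0.032, 0.999, -0.002], [0.999, -0.032, 0.0], [0.0, -0.002, -1.0]]
wrist_force: [0.2, -0.3, -0.8]
width: 1.001
```

```bash
python3 - <<'E'
from h import *
s=robot.state();cv2.imwrite("pics/w1.png",robot.capture("wrist"))
plan([555,178,200],88.3);print(s["ee_pos"],s["clock"])
for p in([530.4,177.4,38],[566,177.5,38],[555,178,4]):print(proj("wrist",p,s))
E
```

```text
rot [-0.0014 -0.0003 -0.0008] then shift m [-0.0006  0.0011  0.0015] len 1.9728124250348475
[554.4901 177.7525 201.1646] 1.75
[315.4065 165.6367]
[316.4322 194.3285]
[316.5418 180.5187]
```

View pics/w1.png

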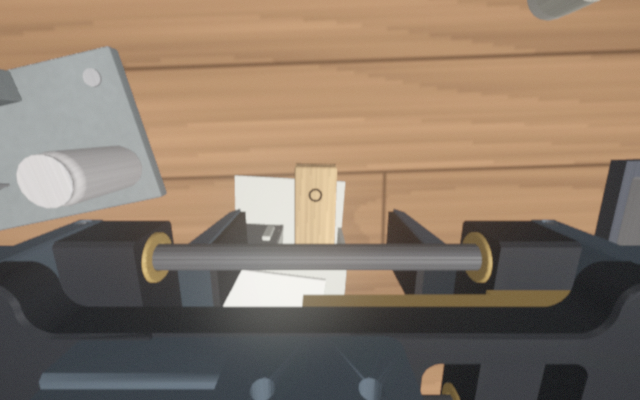

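The wrist view puts the ring at (315,195), against a predicted (316,194), and the block end at (316,164). That matches, so I'm descending.

play_rows(
  series=[
    [0,-0.002,0.04,0,0,0,0.0912],
    [0,0,0.04,0,0,0,0.0912],
    [0,0,0.04,0,0,0,0.0912],
    [0,0,0.03,0,0,0,0.0912],
    [0,0,0.025,0,0,0,0.0912],
    [0,0,0.016,0,0,0,0.0912],
    [0,0,0,0,0,0,0.0912],
    [0,0,0,0,0,0,0.04],
    [0,0,0,0,0,0,0.04],
    [0,0,0,0,0,0,0.04],
    [0,0,0,0,0,0,0.04],
    [0,0,0,0,0,0,0.04],
  ],
  grip_force=25,
)

```text
clock: 3.0
ee_pos: [552.7, 178.5, 11.5]
tcp_rot: [[0.03, 1.0, 0.001], [1.0, -0.03, 0.0], [0.0, 0.001, -1.0]]
wrist_force: [-0.4, -0.6, 1.1]
width: 0.594
```

play_rows(
  series=[
    [0,0,0,0,0,0,0.04],
    [0,0,0,0,0,0,0.04],
    [0,0,-0.001,0,0,0,0.04],
    [0,-0.01,0,0,0,0,0.04],
    [0,-0.015,0,0,0,0,0.04],
    [0,-0.02,0,0,0,0,0.04],
    [0,-0.02,0,0,0,0,0.04],
    [0,-0.02,0,0,0,0,0.04],
    [0,-0.02,0,0,0,0,0.04],
    [0,-0.02,0,0,0,0,0.04],
    [0,-0.02,0,0,0,0,0.04],
    [0,0,0,0,0,0,0.04],
  ],
)

```text
clock: 4.2
ee_pos: [403.3, 182.0, 11.4]
tcp_rot: [[0.029, 1.0, -0.005], [1.0, -0.029, -0.002], [-0.002, -0.005, -1.0]]
wrist_force: [-0.2, -0.3, -1.1]
width: 0.578
```

```bash
python3 - <<'E'
from h import *
s=robot.state();print(s["ee_pos"],s["width"]*91.2,s["wrist_force"])
a=robot.capture("top");cv2.imwrite("pics/t2.png",cv2.resize(a[110:270,250:410],None,fx=3.5,fy=3.5,interpolation=cv2.INTER_CUBIC))
a=robot.capture("wrist");cv2.imwrite("pics/w2.png",a)
E
```

```text
[403.26617837 182.00144721  11.35929401] 52.73942534799173 [-0.21974803 -0.33625197 -1.14398188]
```

View pics/t2.png

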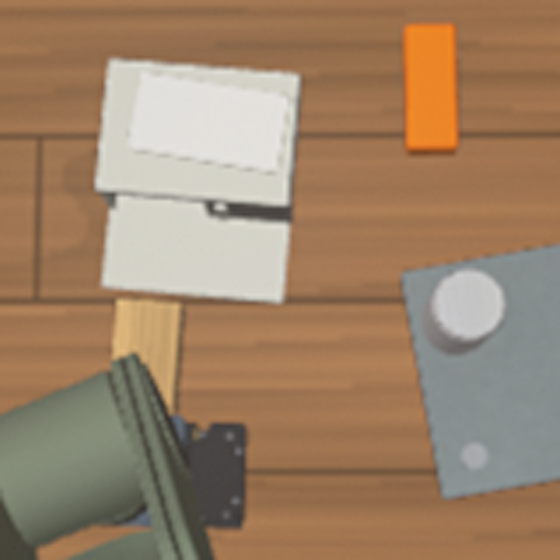

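View pics/w2.png

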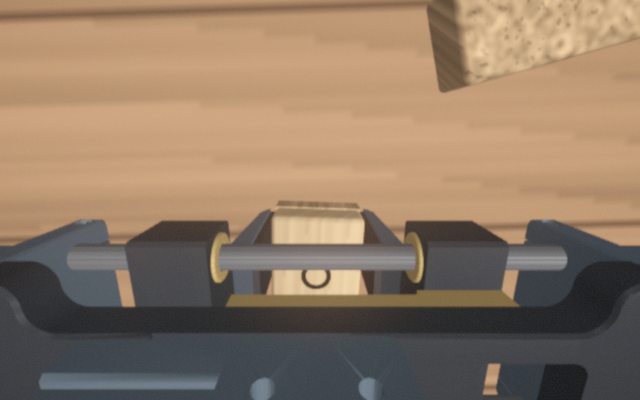

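The block is fully out, just clear of the ledge, and still gripped square. I'll lower it to the bench and regrasp about 20 mm past its centre on the unmarked side.

play_rows(
  series=[
    [0,0,0.003,0,0,0,0.04],
    [0,0,0.001,0,0,0,0.04],
    [0,0,0,0,0,0,0.0912],
    [0,0,0,0,0,0,0.0912],
    [0,0,0,0,0,0,0.0912],
    [0,0,0,0,0,0,0.0912],
    [0,0.02,0,0,0,0,0.0912],
    [0,0.03,0,0,0,0,0.0912],
    [0,0.028,0,0,0,0,0.0912],
    [0,0,0,0,0,0,0.0912],
    [0,0,0,0,0,0,0.0912],
  ],
)

```text
clock: 5.4
ee_pos: [485.2, 180.4, 7.7]
tcp_rot: [[0.03, 1.0, -0.001], [1.0, -0.03, -0.0], [-0.0, -0.001, -1.0]]
wrist_force: [-0.2, 0.4, -0.3]
width: 1.0
```

```bash
python3 - <<'E'
from h import *
s=robot.state();print(s["ee_pos"],s["width"]*91.2,s["wrist_force"])
a=robot.capture("wrist");cv2.imwrite("pics/w3.png",a)
E
```

```text
[485.19062284 180.38050581   7.67687677] 91.16903863842708 [-0.15327183  0.39688683 -0.25507263]
```

View pics/w3.png

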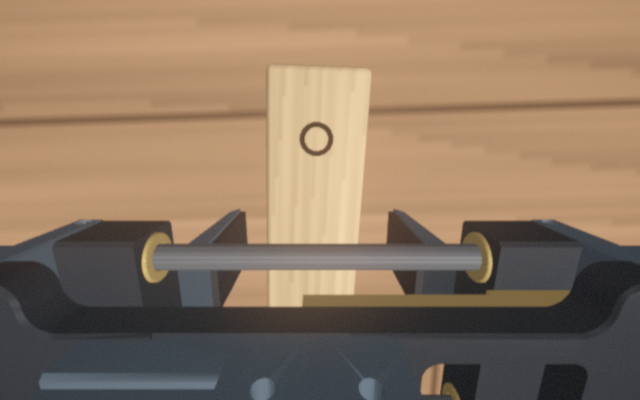

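The ring is at (316,139) and the marked end at row 67, with the block between the open jaws.

```bash
python3 - <<'E'
from h import *
s=robot.state()
for u in((316.5,139),(271,67),(370,70)):
  p=onz("wrist",u,34,s);print(p,"tool",s["tcp_rot"].T@(p-s["ee_pos"]))
E
```

```text
[421.58294801 182.31893298  34.        ] tool [  0.12915151 -62.80100474 -26.2629744 ]
[386.91532219 161.38489981  34.        ] tool [-21.83388241 -96.82595468 -26.18585771]
[389.6714163  209.14586783  34.        ] tool [ 25.98820166 -95.50173067 -26.21461697]
```

play_rows(
  series=[
    [0,0,0,0,0,0,0.04],
    [0,0,0,0,0,0,0.04],
    [0,0,0,0,0,0,0.04],
    [0,0,0,0,0,0,0.04],
    [0,0,0,0,0,0,0.04],
    [0,0,0,0,0,0,0.04],
    [0,0,-0.02,0,0,0,0.04],
    [0,0,-0.035,0,0,0,0.04],
    [0,0,-0.04,0,0,0,0.04],
    [0,0,-0.04,0,0,0,0.04],
    [0,0,-0.04,0,0,0,0.04],
    [0,0,-0.04,0,0,0,0.04],
  ],
  grip_force=35,
)

```text
clock: 6.65
ee_pos: [485.0, 180.5, 224.4]
tcp_rot: [[0.03, 1.0, -0.0], [1.0, -0.03, 0.0], [0.0, -0.0, -1.0]]
wrist_force: [0.7, 0.0, -1.9]
width: 0.572
```

play_rows(
  series=[
    [0,0,-0.035,0,0,0,0.04],
    [0,0,-0.015,0,0,0.07,0.04],
    [0,0,0,0,0,0.13,0.04],
    [0,0,0,0,0,0.13,0.04],
    [0,0,0,0,0,0.13,0.04],
    [0,0,0,0,0,0.13,0.04],
    [0,0,0,0,0,0.13,0.04],
    [0,0,0,0,0,0.13,0.04],
    [0,0,0,0,0,0.13,0.04],
    [0,0,0,0,0,0.13,0.04],
    [0,0,0,0,0,0.13,0.04],
    [0,0,0,0,0,0.128,0.04],
  ],
)

```text
clock: 7.85
ee_pos: [485.1, 180.5, 272.5]
tcp_rot: [[0.986, 0.167, -0.001], [0.167, -0.986, -0.0], [-0.001, 0.0, -1.0]]
wrist_force: [0.4, -0.1, -1.4]
width: 0.57
```

```bash
python3 - <<'E'
from h import *
s=robot.state();print(s["ee_pos"],s["width"]*91.2,s["wrist_force"],s["joint_pos"])
a=robot.capture("wrist");cv2.imwrite("pics/w4.png",a)
plan([561.7,-307.9,270],9.9)
E
```

```text
[485.12912755 180.48670908 272.45211131] 51.95004465897881 [ 0.42460681 -0.13232522 -1.3926323 ] [3.33840488e-01 1.96519325e-01 1.58681414e+00 1.76873861e-04
 1.35935542e+00 1.66161175e-01]
rot [-0.0001  0.0009 -0.0083] then shift m [-0.0086  0.4943  0.0025] len 494.4085847820957
```

View pics/w4.png

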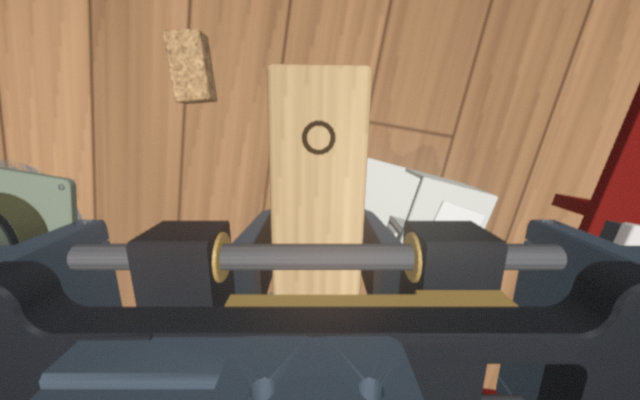

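The block is held level and square, with the ring at (318,137). I'll carry it over the punch at z≈270.

play_rows(
  series=[
    [-0.001,0.025,0,0,0,-0.004,0.04],
    [-0.001,0.044,0,0,0,-0.004,0.04],
    [-0.001,0.045,0,0,0,0,0.04],
    [-0.001,0.045,0,0,0,0,0.04],
    [-0.001,0.045,0,0,0,0,0.04],
    [-0.001,0.045,0,0,0,0,0.04],
    [-0.001,0.045,0,0,0,0,0.04],
    [-0.001,0.045,0,0,0,0,0.04],
    [-0.001,0.045,0,0,0,0,0.04],
    [0,0.045,0,0,0,0,0.04],
    [0,0.04,0,0,0,0,0.04],
    [0,0.025,0,0,0,0,0.04],
  ],
)

```text
clock: 9.1
ee_pos: [565.0, -310.0, 271.9]
tcp_rot: [[0.984, 0.18, -0.001], [0.18, -0.984, -0.0], [-0.001, -0.0, -1.0]]
wrist_force: [-0.4, 0.4, -1.3]
width: 0.569
```

play_rows(
  series=[
    [0,0,0,0,0,0,0.04],
    [0,0,0,0,0,0,0.04],
  ],
)

```text
clock: 9.3
ee_pos: [564.9, -307.0, 272.0]
tcp_rot: [[0.984, 0.18, -0.001], [0.18, -0.984, 0.002], [-0.001, -0.002, -1.0]]
wrist_force: [0.2, 0.2, -1.6]
width: 0.568
```

```bash
python3 - <<'E'
from h import *
s=robot.state();print(s["ee_pos"],s["joint_pos"]);cv2.imwrite("pics/w5.png",robot.capture("wrist"))
plan([561.7,-307.9,120],9.9)
a=robot.capture("side");cv2.imwrite("pics/s5.png",cv2.resize(a[100:330,280:480],None,fx=2.5,fy=2.5,interpolation=cv2.INTER_CUBIC))
E
```

```text
[ 564.89238252 -307.04459892  272.03143986] [-5.16141538e-01  4.04336817e-01  1.29071393e+00  7.33406688e-04
  1.44845618e+00 -6.97632009e-01]
rot [-0.0015  0.0007  0.0094] then shift m [-0.0035  0.001   0.1524] len 152.4455493964428
```

View pics/w5.png

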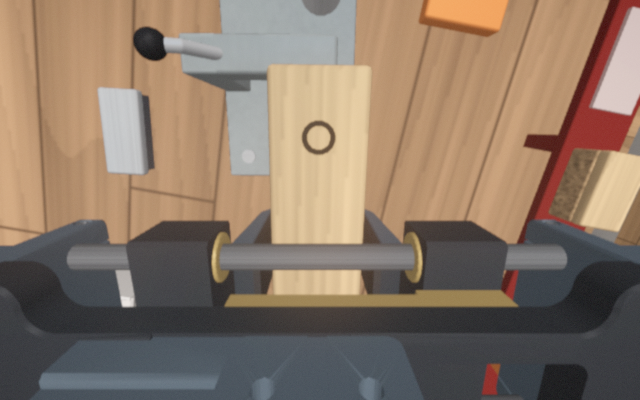

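View pics/s5.png

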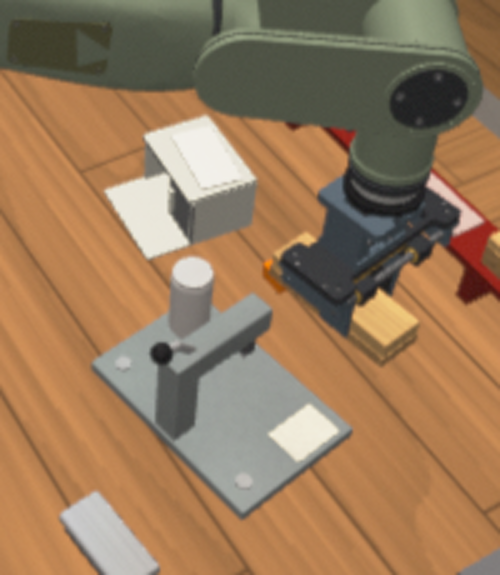

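Wrist view: the block is level and the punch arm is visible at the top, roughly (182..337, 35..65). I'll check the punch pose from these features before lowering.

```bash
python3 - <<'E'
import cv2
a=cv2.imread("pics/w5.png");cv2.imwrite("pics/w5z.png",cv2.resize(a[0:185,130:370],None,fx=3.3,fy=3.2,interpolation=cv2.INTER_CUBIC))
E
```

```text
(no output)
```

View pics/w5z.png

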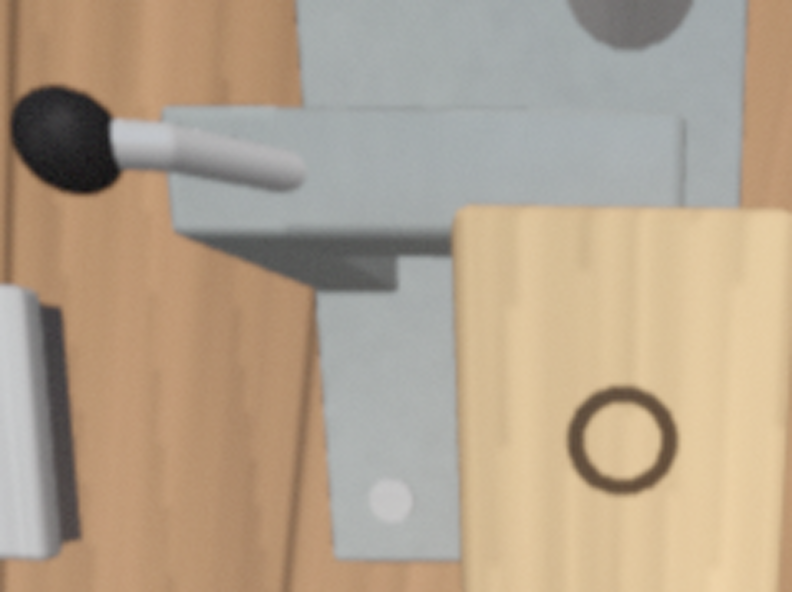

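```bash
python3 - <<'E'
from h import *
s=robot.state()
g=lambda x,y:((x+.5)/3.3-.5+130,(y+.5)/3.2-.5)
nib=np.array([538,-172.]);a=np.radians(9.9);ex=np.array([np.cos(a),np.sin(a)]);ey=np.array([-ex[1],ex[0]])
def pr(n,x,y,z):
    p=onz("wrist",g(x,y),z,s);d=p[:2]-nib;print(n,p[:2],"punch",d@ex,d@ey)
pr("armback far",165,108,155);pr("armback near",177,233,155);pr("arm far front",681,117,155);pr("arm near mid",440,235,155)
pr("table cornL",334,560,18);pr("table L",300,30,18);pr("table R",744,30,18);pr("table R2",738,203,18)
pr("table near",450,560,18)
E
```

```text
armback far [ 410.56872268 -178.3140364 ] punch -126.61930632837803 15.689128711767106
armback near [ 416.23173145 -211.72760396] punch -126.78538818627844 -18.20052430839562
arm far front [ 554.85711583 -154.04077012] punch 19.693816245791616 14.793576084979179
arm near mid [ 491.91568327 -198.29749375] punch -49.919394635381586 -17.98267123491465
table cornL [ 434.40746322 -332.70925999] punch -129.68057257450528 -140.5056191684164
table L [ 396.05150553 -109.66156865] punch -129.11699531683712 85.8152470380317
table R [574.96134075 -76.578439  ] punch 52.816704605163736 87.64593959326419
table R2 [ 586.89292101 -142.80189692] punch 53.184876060481294 20.357207726921146
table near [ 487.92956988 -322.80430403] punch -75.25249598638766 -139.95016232491813
```

The wrist view agrees with the top view to about 1–2 mm: the arm, table corner and edges all land at their nominal punch coordinates. Lowering now.

play_rows(
  series=[
    [-0.004,0.001,0,0,0,0.008,0.04],
    [0,0,0.03,0,0,0,0.04],
    [0,0,0.04,0,0,0,0.04],
    [0,0,0.04,0,0,0,0.04],
    [0,0,0.04,0,0,0,0.04],
    [0,0,0.035,0,0,0,0.04],
    [0,0,0.025,0,0,0,0.04],
    [0,0,0.015,0,0,0,0.04],
    [0,0,0,0,0,0,0.04],
    [0,0,0,0,0,0,0.04],
  ],
)

```text
clock: 10.4
ee_pos: [561.8, -308.3, 48.7]
tcp_rot: [[0.985, 0.173, 0.001], [0.173, -0.985, -0.0], [0.001, 0.0, -1.0]]
wrist_force: [0.1, -0.7, -1.3]
width: 0.568
```

```bash
python3 - <<'E'
from h import *
s=robot.state();print(s["ee_pos"],s["wrist_force"]);plan([561.7,-307.9,26],9.9);cv2.imwrite("pics/w6.png",robot.capture("wrist"))
E
```

```text
[ 561.79151088 -308.34208458   48.67715392] [ 0.06912241 -0.70724974 -1.2614118 ]
rot [ 0.0004 -0.0006  0.0011] then shift m [-0.     -0.0005  0.0227] len 22.681647272059212
```

View pics/w6.png

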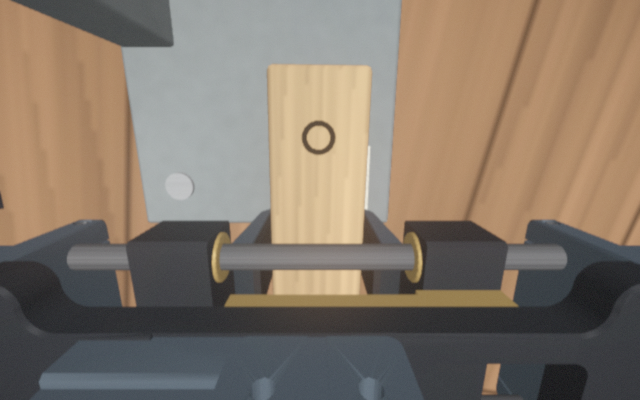

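play_rows(
  series=[
    [0,0,0.01,0,0,0,0.04],
    [0,0,0.007,0,0,0,0.04],
    [0,0,0.003,0,0,0,0.04],
    [0,0,0.002,0,0,0,0.04],
    [0,0,0,0,0,0,0.04],
    [0,0,0,0,0,0,0.04],
  ],
)

```text
clock: 11.05
ee_pos: [561.5, -308.8, 26.1]
tcp_rot: [[0.985, 0.172, 0.0], [0.172, -0.985, 0.0], [0.0, -0.0, -1.0]]
wrist_force: [-0.5, 1.4, 0.4]
width: 0.569
```

play_rows(
  series=[
    [0,0,0,0,0,0,0.0912],
    [0,0,0,0,0,0,0.0912],
    [0,0,0,0,0,0,0.0912],
    [0,0,0,0,0,0,0.0912],
    [0,0,0,0,0,0,0.0912],
    [0,0,0,0,0,0,0.0912],
    [0,0,0,0,0,0,0.0912],
  ],
)

```text
clock: 11.75
ee_pos: [561.5, -308.7, 25.9]
tcp_rot: [[0.985, 0.172, 0.0], [0.172, -0.985, 0.0], [0.0, -0.0, -1.0]]
wrist_force: [1.2, 0.2, 0.4]
width: 1.003
```

```bash
python3 - <<'E'
from h import *
s=robot.state();print(s["ee_pos"],s["wrist_force"],s["width"]);a=robot.capture("wrist");cv2.imwrite("pics/w7.png",a)
cv2.imwrite("pics/w7z.png",cv2.resize(a[0:250,100:420],None,fx=2.4,fy=2.4,interpolation=cv2.INTER_CUBIC))
a=robot.capture("side");cv2.imwrite("pics/s7.png",cv2.resize(a[160:310,300:460],None,fx=4,fy=4,interpolation=cv2.INTER_CUBIC))
E
```

```text
[ 561.47718722 -308.692068     25.89851516] [1.22279137 0.23389765 0.38992697] 1.00334917934221
```

View pics/w7z.png

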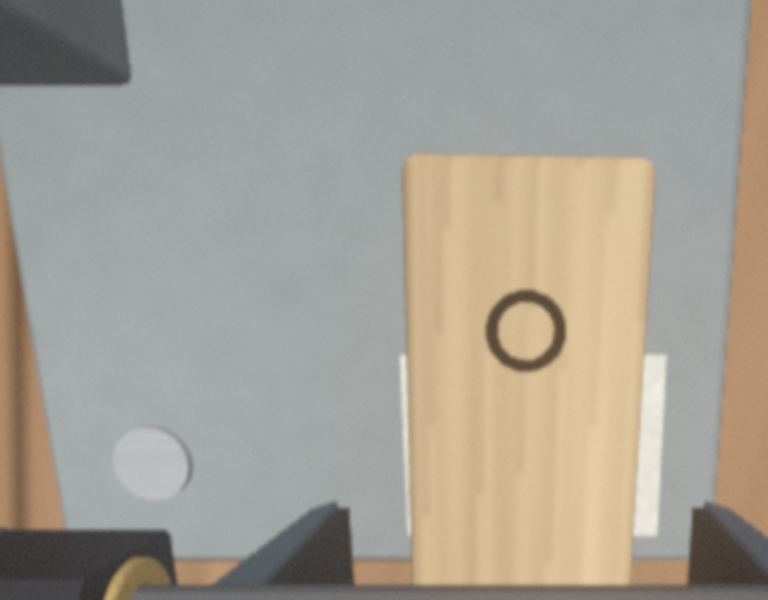

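View pics/s7.png

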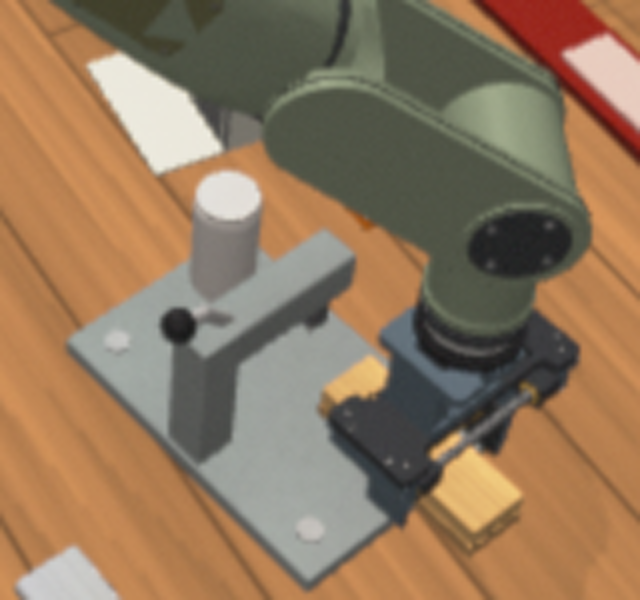

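The block lies flat with the jaws clear. In the zoom the ring is at (526,331), the table's right edge runs from (749,0) to (715,500), the near edge is at row 558, and the left edge runs from (0,150) to (64,520).

```bash
python3 - <<'E'
from h import *
np.set_printoptions(precision=2,suppress=True)
s=robot.state();im=cv2.imread("pics/w7.png")
# ring subpixel
g=cv2.cvtColor(im,cv2.COLOR_BGR2GRAY)[115:165,290:345];m=(g<125).astype(np.uint8)
cs,_=cv2.findContours(m,cv2.RETR_EXTERNAL,cv2.CHAIN_APPROX_NONE);c=max(cs,key=cv2.contourArea);e=cv2.fitEllipse(c);print(e)
T=lambda p:s["tcp_rot"].T@(p-s["ee_pos"])
ring=onz("wrist",(e[0][0]+290,e[0][1]+115),52,s);print("ring",ring,"tool",T(ring))
z=lambda x,y:((x+.5)/2.4-.5+100,(y+.5)/2.4-.5)
for n,x,y,h in[("R1",749,5,18),("R2",715,500,18),("L1",1,155,18),("L2",64,520,18),("N1",300,558,18),("N2",660,558,18),("N3",190,558,18),("blkL",408,158,52),("blkR",651,160,52),("blkL2",413,580,52),("blkR2",633,580,52),("arm",130,80,115),("arm2",5,84,115)]:
  p=onz("wrist",z(x,y),h,s);print(n,p[:2],"tool",T(p)[:2])
E
```

```text
((28.601028442382812, 22.420024871826172), (31.6915340423584, 32.8426513671875), 0.034257564693689346)
ring [ 551.05 -246.33   52.  ] tool [  0.45 -63.2  -26.07]
R1 [ 590.37 -164.35] tool [  53.29 -137.19]
R2 [ 611.89 -283.98] tool [ 53.89 -15.64]
L1 [ 416.19 -227.96] tool [-129.23 -104.52]
L2 [ 432.48 -321.36] tool [-129.28   -9.71]
N1 [ 499.1  -321.27] tool [-63.64   1.68]
N2 [ 600.57 -303.5 ] tool [39.38  1.65]
N3 [ 468.09 -326.7 ] tool [-95.11   1.69]
blkL [ 521.91 -216.99] tool [-23.2  -97.12]
blkR [ 570.1  -208.93] tool [ 25.65 -96.77]
blkL2 [ 535.12 -307.1 ] tool [-25.71  -6.08]
blkR2 [ 585.82 -298.23] tool [25.77 -6.09]
arm [ 502.21 -225.06] tool [-43.99 -92.57]
arm2 [ 488.53 -227.86] tool [-57.95 -92.17]
```

The table edges seen from the tool put the nib at tool (−0.3, −138.3), and the ring is at (0.45, −63.2). That leaves about 75 mm to slide and −0.7 mm sideways; the world-frame estimate gives 74.9 and 0.7. I'll back off 27 mm, grip the unmarked half and slide.

play_rows(
  series=[
    [0,0.015,0,0,0,0,0.0912],
    [0,0.012,0,0,0,0,0.0912],
    [0,0,0,0,0,0,0.0912],
    [0,0,0,0,0,0,0.04],
    [0,0,0,0,0,0,0.04],
    [0,0,0,0,0,0,0.04],
    [0,0,0,0,0,0,0.04],
    [0,0,0,0,0,0,0.04],
    [0,0,0,0,0,0,0.04],
    [0,0,0,0,0,0,0.04],
  ],
  grip_force=12,
)

```text
clock: 12.85
ee_pos: [566.1, -335.0, 25.9]
tcp_rot: [[0.985, 0.172, -0.0], [0.172, -0.985, 0.0], [-0.0, -0.0, -1.0]]
wrist_force: [0.3, 1.3, 0.9]
width: 0.57
```

```bash
python3 - <<'E'
from h import *
s=robot.state();print(s["ee_pos"],s["wrist_force"],s["width"]*91.2);im=robot.capture("wrist");cv2.imwrite("pics/w8.png",im)
g=cv2.cvtColor(im,cv2.COLOR_BGR2GRAY)[55:125,280:350];m=(g<125).astype(np.uint8)
cs,_=cv2.findContours(m,cv2.RETR_EXTERNAL,cv2.CHAIN_APPROX_NONE)
for c in cs:
  if cv2.contourArea(c)>300:
    e=cv2.fitEllipse(c);ring=onz("wrist",(e[0][0]+280,e[0][1]+55),52,s);print(e,ring,s["tcp_rot"].T@(ring-s["ee_pos"]))
E
```

```text
[ 566.09990809 -335.0447237    25.94141063] [0.29742976 1.28139435 0.90769862] 51.95495064560706
((38.133705139160156, 25.767602920532227), (33.776634216308594, 36.09230041503906), 179.27133178710938) [ 550.7143312  -246.09525819   52.        ] [  0.16691423 -90.27896873 -26.02793527]
```

View pics/w8.png

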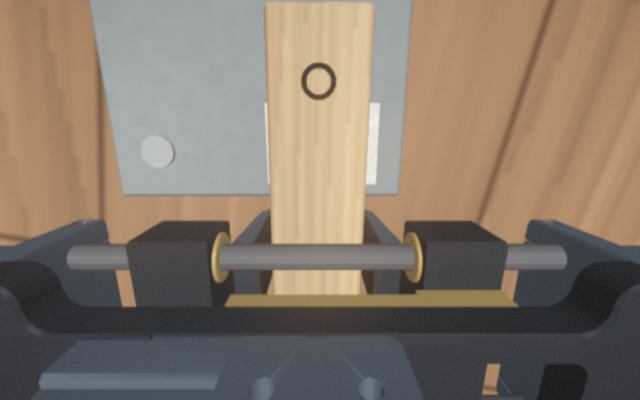

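The ring is at (318,81) and the grip sits at block x ≈ +45. Sliding.

play_rows(
  series=[
    [0,-0.004,0,0,0,0,0.04],
    [0,-0.008,0,0,0,0,0.04],
    [0,-0.008,0,0,0,0,0.04],
    [0,-0.008,0,0,0,0,0.04],
    [0,-0.008,0,0,0,0,0.04],
    [0,-0.008,0,0,0,0,0.04],
    [0,-0.008,0,0,0,0,0.04],
    [0,-0.008,0,0,0,0,0.04],
    [0,-0.006,0,0,0,0,0.04],
    [0,-0.004,0,0,0,0,0.04],
    [0,0,0,0,0,0,0.04],
    [0,0,0,0,0,0,0.04],
  ],
)

```text
clock: 14.1
ee_pos: [553.9, -265.9, 26.0]
tcp_rot: [[0.985, 0.172, -0.0], [0.172, -0.985, 0.001], [-0.0, -0.001, -1.0]]
wrist_force: [-1.2, 1.0, 1.3]
width: 0.572
```

```bash
python3 - <<'E'
from h import *
s=robot.state();print(s["ee_pos"],s["wrist_force"],s["width"]*91.2);im=robot.capture("wrist");cv2.imwrite("pics/w9.png",im)
plan([552.7,-261.2,25.9],9.9)
a=robot.capture("side");cv2.imwrite("pics/s9.png",cv2.resize(a[160:310,300:460],None,fx=4,fy=4,interpolation=cv2.INTER_CUBIC))
E
```

```text
[ 553.94985886 -265.89086287   25.97189973] [-1.24274544  1.01910611  1.27889819] 52.1375921524589
rot [-0.0007  0.0002 -0.    ] then shift m [-0.0004 -0.005   0.0001] len 5.0529613637172535
```

View pics/w9.png

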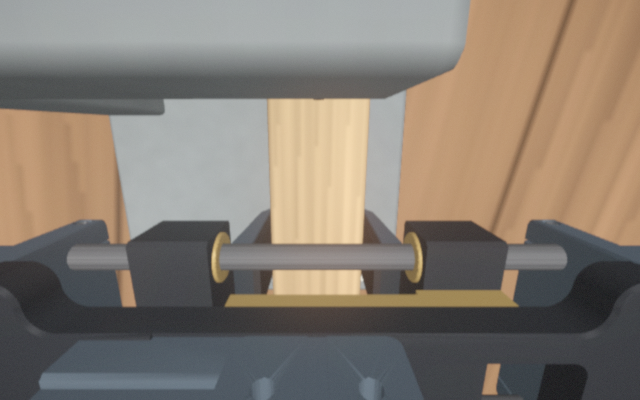

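View pics/s9.png

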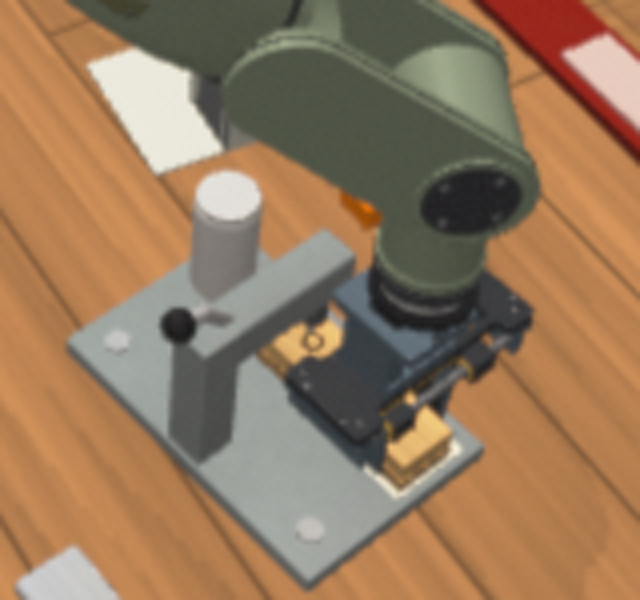

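In the side view the ring at (314,341) is just short of the tip at about (318,318). Now the last 5 mm.

play_rows(
  series=[
    [-0.0002,-0.003,0,0,0,0,0.04],
    [-0.0002,-0.002,0,0,0,0,0.04],
    [0,0,0,0,0,0,0.04],
    [0,0,0,0,0,0,0.04],
    [0,0,0,0,0,0,0.04],
  ],
)

```text
clock: 14.7
ee_pos: [552.8, -261.6, 25.9]
tcp_rot: [[0.985, 0.172, 0.0], [0.172, -0.985, 0.0], [0.0, -0.0, -1.0]]
wrist_force: [0.3, -0.2, 1.6]
width: 0.566
```

```bash
python3 - <<'E'
from h import *
s=robot.state();print(s["ee_pos"],s["wrist_force"])
plan([552.7,-261.2,25.9],9.9)
a=robot.capture("side");cv2.imwrite("pics/s10.png",a);cv2.imwrite("pics/s10z.png",cv2.resize(a[220:270,350:410],None,fx=12,fy=12,interpolation=cv2.INTER_CUBIC))
for n,p in[("nib",[537.5,-172.6,60]),("below",[537.5,-172.6,52]),("arm",[537.5,-172.6,82])]:print(n,(proj("side",p)-[350,220])*12)
E
```

```text
[ 552.84486752 -261.55041927   25.94203955] [ 0.280259   -0.18112938  1.60013716]
rot [-0.     -0.0001  0.0001] then shift m [-0.0001 -0.0004  0.    ] len 0.3815069938084129
nib [329.2854 273.2633]
below [326.7206 292.2024]
arm [336.4475 220.3758]
```

View pics/s10z.png

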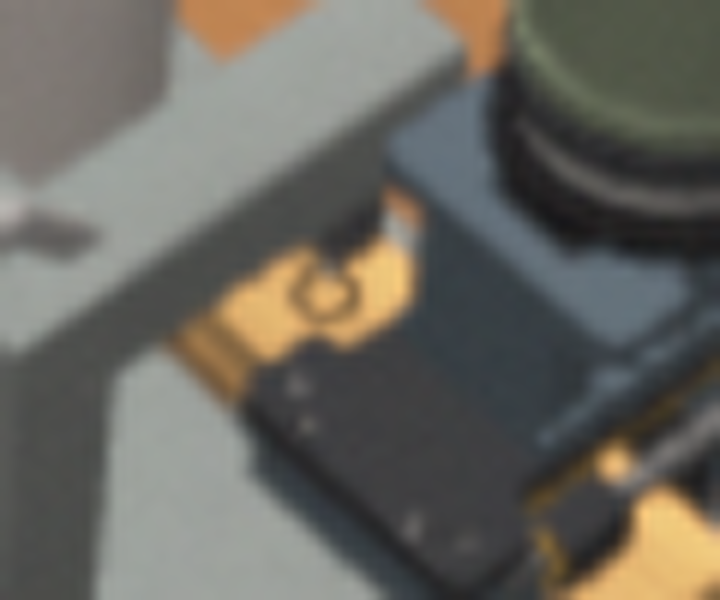

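The ring is at (327,293) in the side view, against (326.7,292.2) predicted for the point under the tip, and the tip shows straight above it. Releasing and retreating.

play_rows(
  series=[
    [0,0,0,0,0,0,0.0912],
    [0,0,0,0,0,0,0.0912],
    [0,0,0,0,0,0,0.0912],
    [0,0,0,0,0,0,0.0912],
    [0,0,0,0,0,0,0.0912],
    [0,0.01,0,0,0,0,0.0912],
    [0,0.03,-0.002,0,0,0,0.0912],
    [0,0.03,-0.01,0,0,0,0.0912],
    [0,0.02,-0.03,0,0,0,0.0912],
    [0,0.02,-0.04,0,0,0,0.0912],
    [0,0,-0.04,0,0,0,0.0912],
    [0,0,-0.04,0,0,0,0.0912],
  ],
)

```text
clock: 15.95
ee_pos: [571.4, -371.3, 189.3]
tcp_rot: [[0.985, 0.171, 0.0], [0.171, -0.985, -0.0], [0.0, 0.0, -1.0]]
wrist_force: [-0.0, -0.0, -0.6]
width: 0.999
```

play_rows(
  series=[
    [0,0.03,-0.03,0,0,0,0.0912],
    [0,0.03,0,0,0,0,0.0912],
    [0,0,0,0,0,0,0.0912],
    [0,0,0,0,0,0,0.0912],
    [0,0,0,0,0,0,0.0912],
  ],
)

```text
clock: 16.45
ee_pos: [581.6, -428.3, 217.0]
tcp_rot: [[0.985, 0.172, -0.001], [0.172, -0.985, 0.002], [-0.001, -0.002, -1.0]]
wrist_force: [-0.0, 0.2, -0.5]
width: 0.999
```

```bash
python3 - <<'E'
from h import *
s=robot.state();print(s["ee_pos"],s["clock"])
w=robot.capture("wrist");cv2.imwrite("pics/w11.png",w)
a=robot.capture("side");cv2.imwrite("pics/s11.png",cv2.resize(a[160:310,320:440],None,fx=5,fy=4,interpolation=cv2.INTER_CUBIC))
cv2.imwrite("pics/s11z.png",cv2.resize(a[220:270,350:410],None,fx=12,fy=12,interpolation=cv2.INTER_CUBIC))
a=robot.capture("top");cv2.imwrite("pics/t11.png",cv2.resize(a[110:265,260:490],None,fx=3.4,fy=3.4,interpolation=cv2.INTER_CUBIC))
E
```

```text
[ 581.60918655 -428.25565057  216.98057812] 16.45
```

View pics/s11z.png

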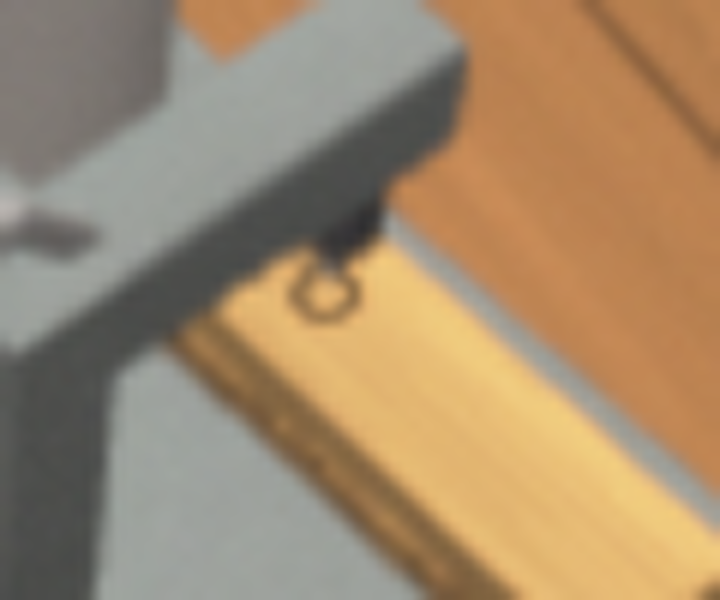

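View pics/t11.png

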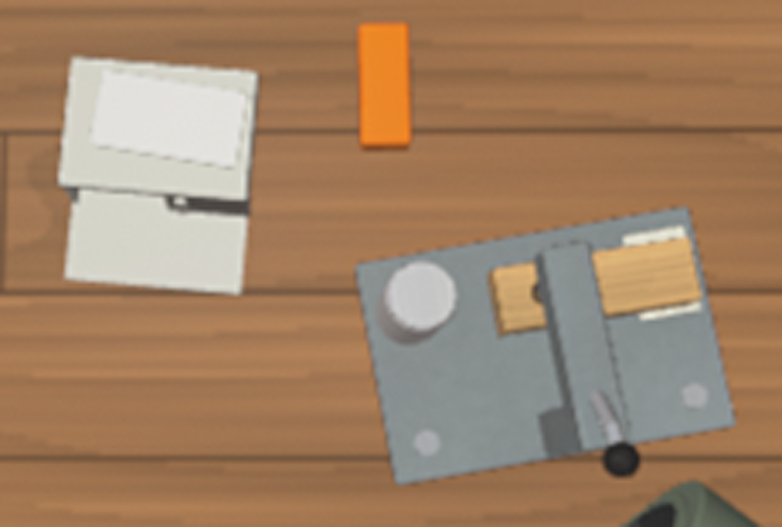

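View pics/w11.png

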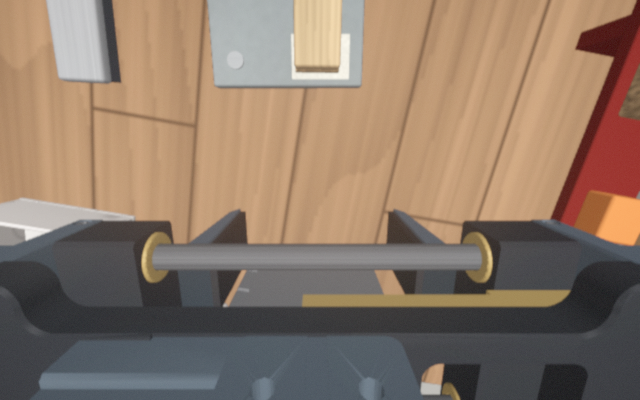

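```bash
python3 - <<'E'
from h import *
nib=np.array([537.5,-172.6]);a=np.radians(9.9);ex=np.array([np.cos(a),np.sin(a)]);ey=np.array([-ex[1],ex[0]])
for x,y in[(491,269),(500,333),(689,238),(701,301)]:
  p=onz("top",((x+.5)/3.4-.5+260,(y+.5)/3.4-.5+110),52)[:2]-nib;print(p@ex,p@ey)
r=onz("side",(326.5/12-.46+350,292/12-.46+220),52)[:2]-nib;print("ring side",r@ex,r@ey)
E
```

```text
27.279870768124066 37.2275521650561
-24.484175726068486 40.163057060399694
24.606635839330853 -122.78724154411832
-26.753861653881486 -121.38990844216873
ring side 0.11908719314020338 2.256280586813285
```

Top suggests the ring may be about 3 mm past the tip, and side about 2 mm. I'll compare within single images to cancel the calibration offset.

```bash
python3 - <<'E'
from h import *
t=robot.capture("top");s=robot.capture("side");w=t
cv2.imwrite("pics/t12.png",cv2.resize(t[168:216,360:480],None,fx=6.6,fy=10,interpolation=cv2.INTER_CUBIC))
cv2.imwrite("pics/s12.png",cv2.resize(s[230:255,362:392],None,fx=24,fy=24,interpolation=cv2.INTER_CUBIC))
nib=np.array([537.5,-172.6]);a=np.radians(9.9);ex=np.array([np.cos(a),np.sin(a)]);ey=np.array([-ex[1],ex[0]])
# sample profiles along ey in top image: lines at punch x=-5 (block z52), and x=40/45 (table z18)
g=cv2.cvtColor(t,cv2.COLOR_BGR2LAB).astype(np.float32)
def edges(x,z,lo,hi,ch):
    ys=np.arange(lo,hi,.25);P=np.array([proj("top",[*(nib+x*ex+y*ey),z]) for y in ys]).astype(np.float32)
    v=cv2.remap(g[:,:,ch],P[:,:1],P[:,1:],cv2.INTER_LINEAR).ravel();v=cv2.GaussianBlur(v[:,None],(1,15),3).ravel()
    d=np.gradient(v);i=np.argmax(abs(d));return ys[i],d[i]
for x in(-100,-80,40,48):print("table far",x,edges(x,18,115,160,2),"near",edges(x,18,-165,-125,2))
for x in(-18,-8,0,8,18):print("block far",x,edges(x,52,28,50,2),"near",edges(x,52,-133,-110,0),edges(x,52,-133,-110,2))
for x in(-40,-20,0,10):print("arm far",x,edges(x,155,10,28,0),"near",edges(x,155,-28,-10,2))
E
```

```text
table far -100 (np.float64(142.0), np.float32(1.4392929)) near (np.float64(-140.0), np.float32(-1.3881226))
table far -80 (np.float64(141.5), np.float32(1.4847946)) near (np.float64(-139.25), np.float32(-1.6265488))
table far 40 (np.float64(141.75), np.float32(1.3163147)) near (np.float64(-139.75), np.float32(-1.5176468))
table far 48 (np.float64(142.5), np.float32(1.2995453)) near (np.float64(-139.0), np.float32(-1.5155029))
block far -18 (np.float64(42.0), np.float32(-1.1387863)) near (np.float64(-125.25), np.float32(2.5752716)) (np.float64(-122.5), np.float32(1.9124527))
block far -8 (np.float64(41.0), np.float32(-1.0972519)) near (np.float64(-124.5), np.float32(1.9087524)) (np.float64(-122.0), np.float32(1.9801865))
block far 0 (np.float64(41.25), np.float32(-1.2373505)) near (np.float64(-121.25), np.float32(2.625824)) (np.float64(-123.25), np.float32(1.8479996))
block far 8 (np.float64(42.5), np.float32(-1.0995789)) near (np.float64(-124.75), np.float32(2.0307083)) (np.float64(-122.5), np.float32(2.0023956))
block far 18 (np.float64(40.5), np.float32(-1.438324)) near (np.float64(-124.5), np.float32(2.6122131)) (np.float64(-122.0), np.float32(2.0391998))
arm far -40 (np.float64(18.75), np.float32(-3.0397797)) near (np.float64(-18.0), np.float32(0.07447052))Traceback (most recent call last):
  File "<stdin>", line 14, in <module>
  File "<stdin>", line 9, in edges
  File "h.py", line 11, in proj
    m=robot.camera_model(name);X=np.asarray(X,float)
ValueError: time passes only in moves, steps and waits
```

View pics/s12.png

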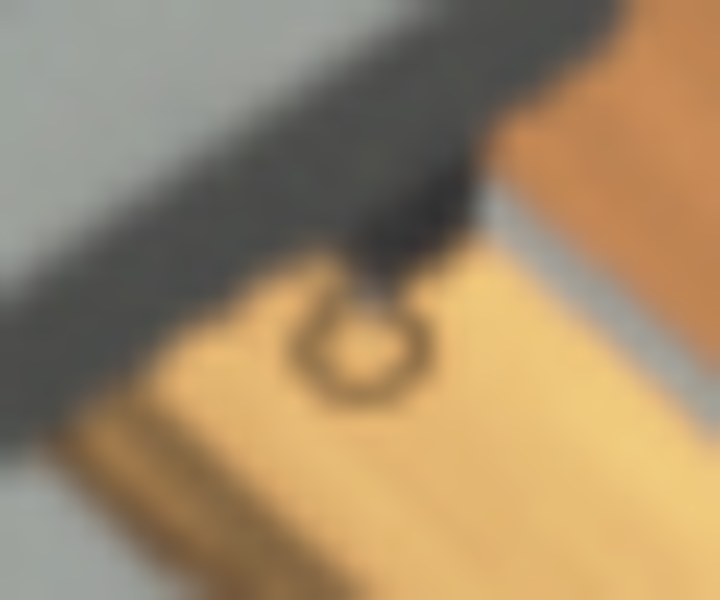

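View pics/t12.png

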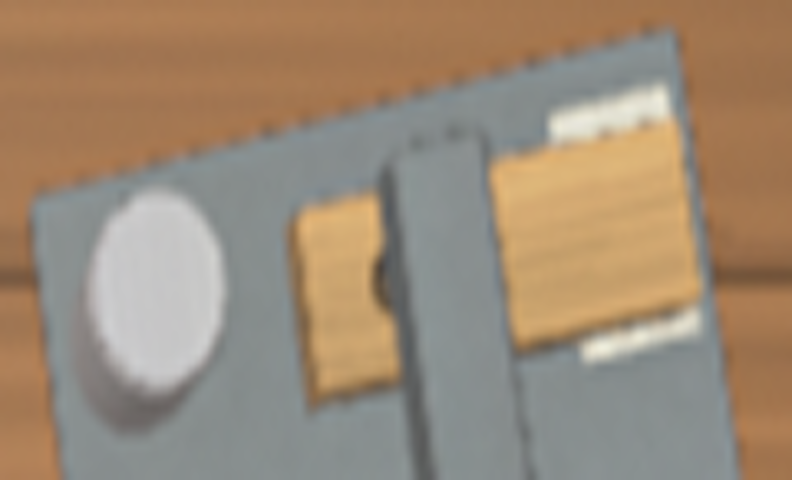

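Compared within one image, the top view puts the ring 1.5–2.5 mm past the tip and the side view about 1.3 mm, against a 6 mm limit. Everything else is in place, so I'm handing in.

play_rows(
  series=[
    [0,0,0,0,0,0,0.0912],
    [0,0,0,0,0,0,0.0912],
  ],
)

```text
clock: 16.9
ee_pos: [582.1, -428.7, 218.0]
tcp_rot: [[0.985, 0.172, 0.0], [0.172, -0.985, 0.0], [0.0, -0.0, -1.0]]
wrist_force: [0.1, 0.7, 0.7]
width: 1.0
```

```bash
python3 -c "
from plant import robot
print(robot.job_done())"
```

```text
the job is handed in; nothing more can be done
None
```

The job is handed in at about 17 s, with the block flat on the punch table, square along it, and the punch tip over the inside of the ring.

I drew the block out by its marked end and regripped it just past the middle. I then carried it over the punch, laid it on the paper end with the mark about 75 mm short of the tip, and let go. After regripping the unmarked half about 45 mm from the centre, I slid it 75 mm, released it and backed well clear.

**Ring position:** the checks differ by a few millimetres, all under the 6 mm limit:

| Check | Ring centre past the tip along the table |
|---|---|
| Wrist-camera dead reckoning | about 0 mm |
| Side view, ring against the visible tip | about 1.3 mm |
| Top view, block against the table edges | about 1.5–2.5 mm (3.2 mm without correcting for the camera offset) |

- **Marked-end edge in the top view:** this suggested about 5 mm, but I discounted it because the block's side face is visible there and biases it.
- **Incomplete check:** the last top-view script stopped with an interface error before finishing the arm-edge comparison.
- **Other objects:** the tin, wax, scraper and cabinet looked unmoved in the final top view. The bottle, brush and short cork were outside that view and I did not measure them again.
- **Contact:** measured wrist forces stayed below about 2 N, with no sign of the punch being touched.

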